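# Unfold the wall hook and hang the drill jig on it

### The arm

A 6-joint arm with a two-finger parallel gripper is mounted at the origin on the work surface; the furniture and walls round the work are solid. World frame = base frame: x ahead of the robot, y to its left, z up, the work surface at z = 0. Lengths are in m, angles in rad, forces in N, time in s.
With the tool pointing down it reaches from about 0.275 to 0.825 m from the base axis. Payload 4.9 kg.
Tool frame: the origin (TCP) lies midway between the tips of the shut fingers; the grasp point (between the pads) lies 19 mm behind it (bot.grip_depth is the distance from the TCP to the grasp point, in m); z points along the fingers, y is the line along which they close (so a half turn about z gives the same grasp; the last joint's range is limited). The gripper opens to 85 mm and grips with 20 to 120 N. Pads are 22 mm wide; open, the fingers measure 114 mm over their backs; the gripper's body (76 mm by 85 mm) begins 54 mm behind the grasp point. The pads swing forward as they close: fully open they stand 13 mm farther back than shut.
Start: joints at [-1.436, 0.326, -0.193, 1.052, 0, 1.437], TCP at [0.146, -0.53, 0.231] pointing down, gripper open.
Joint ranges: [-2.65, 2.65], [-0.97, 1.79], [-1.3, 1.35], [-1.93, 2.1], [-1.47, 1.37], [-3.14, 3.14]. Speed limits (rad/s): [2.57, 2.57, 3.14, 3.14, 3.14, 3.14].

### API

Orientations are given as a unit quaternion [w, x, y, z].
In Python, from cell import bot gives the robot as it stands. Calls block until the motion is done:
- bot.move_pose(position, orientation): joint-space move of the TCP to a pose.
- bot.move_linear(position, speed=0.15, rotation=None, until_force=None): straight line of the TCP; rotation=None keeps the orientation; speed is the mean speed in m/s. With until_force (N) it stops when the force on the tool has changed by that much, and returns True; else False.
- bot.goto_joints(angles): joint-space move.
- bot.set_gripper(opening, grasp_force=None): opening from 0.0 (shut) to 1.0 (fully open); grasp_force is the grip in N (None keeps the last); returns when the fingers have stopped.
- bot.wait(seconds).
- bot.solve_ik(position, orientation): joint angles nearest the present ones, or None.
- bot.camera(name): name is "scene" or "side" or "wrist"; returns the picture (420x560x3 uint8, red, green, blue); there is no depth.
- bot.calibration(name): a dict with "mtx" (3x3 intrinsics, pixels), "extrinsics" (4x4, takes a point from world to camera coordinates); the wrist camera has in their place "hand_eye" (4x4, takes a point from camera to tool coordinates, whose origin is the TCP and whose axes are the flange's). Camera axes: x right, y down, z forward; pixel columns grow to the right and rows downward; lengths in m; the calibration is good to about 2 mm. A picture is of the moment at which its call begins: read the wrist's pose just before it. calibration takes no time and is no camera call.
A pose or a line that the arm cannot do raises bot.PlanningError and nothing moves.
- bot.close_job(): hands the job in; it is judged then, once.
Trained networks look in the newest picture that a camera, given by its name, has taken for a name from the list of things; names that differ only in an ending like _2 or _b are one class to them, and where a whole thing is asked for, a point or a joint stands for the part that bears it (a point fixed in the world has none). Each returns a list of dicts, best first, with "confidence" (0 to 1); they miss things now and then, are a little off and sometimes report something else, mostly with a low value. They report only what shows in the picture. A call takes as long as a camera call.
- bot.search_frame(camera, thing): "bbox" ([left, top, width, height] in pixels, round what is visible of it).
Readings, each from a call of its own:
- bot.read_clock(): time.
- bot.read_joint_positions(): joint angles.
- bot.read_joint_vel(): joint speeds.
- bot.read_joint_efforts(): joint torques, N m.
- bot.read_position(): TCP position.
- bot.read_tool_rot(): TCP orientation.
- bot.read_ft_force(): force on the tool from outside, world axes, zero at the start.
- bot.read_moment(): the same for the moment, N m.
- bot.read_gripper_width(): opening from 0.0 (shut) to 1.0 (fully open).
- bot.read_finger_force(): force on a finger pad.
Only numpy, scipy, OpenCV 4.12 (cv2) and the standard library are available. Lean on these libraries where they do the work, as an engineer would, in place of code of your own. Each camera call takes 0.05 s, during which the arm holds its last target. There are 200 camera calls.

### The job

Swing the folded red hook out from its board until it is fully against its stop. Then take the aluminium jig plate out of the grey rack, thread its eye onto the hook and press it home against the sprung collar until the spring catch snaps up behind it, and leave it hanging there, locked, with the hook still fully out. Work by feel and gently (a push of 10 N is enough everywhere), keeping the plate upright, and leave the drill chuck, the V-block and the micrometer where they are.

Things in the scene. Friction and masses are not known exactly. Their poses are not given: they have to be found in the camera images.
- hook_hinge (a point): point on the hook's upright hinge axis at the height of the peg's centre line (185 mm). Axes of the fixed board: x into the board, y left along it, z up. The axis stands 16 mm in front of the face of the plywood board, which is 16 mm thick and reaches 15 mm to +y, 70 mm to -y and 10 mm above this point
- hook_tip (a point): centre of the free end of the hook, a level round red peg 16 mm thick, 115 mm from hinge axis to tip, last 20 mm tapered to 9 mm. Axes turn with it: it runs along -y from hinge to tip. Folded, it lies along the board's -y with 45 mm of its tip end free beyond the board's edge: fingers let down from above get behind it there and swing it to the board's -x (clockwise from above)
- collar (a joint): travel of the sprung steel collar (30 mm diameter) on the peg, m: 0 free, up to 0.0045 pushed towards the hinge; 4 N starts it, 7 N gives 3 mm, 8.5 N bottoms it. Collar and catch sit on a sleeve clamped anywhere along the peg, differently each time and not measured: the collar's free face is 40 to 63 mm from the hinge axis, to be found by feel. A locked plate keeps the collar about 3 mm in
- hook (a joint): angle of the hook, rad: 0 folded flat, grows as it swings out to a firm stop a little past square to the board (between 1.57 and 1.67: to be felt). It stays where it is left; friction takes about 4 N at the tip, either way
- catch (a joint): spring catch on the peg's top, m: 0 sprung up, to 0.008 pressed down. A steel ramp rising towards the hinge from 28 mm to 8 mm outboard of the collar's free face, 6 mm high at its peak, steep behind. An eye pushed along the peg presses it down 4 mm (2 to 7 N); it snaps up only when the plate has pushed the collar in 3 mm or more, else the plate springs out again. The eye then hangs 2 mm under the peg's centre line
- eye (a point): middle of the round 20 mm eye of the loose aluminium jig plate, 8 mm thick, 70 wide, 125 tall, ~0.2 kg, upright in a rack slot 34 mm deep (floor 36 mm up). Eye is midway across, 45 mm under the top edge. Axes: x through the hole, y across, z up. Grip the top edge across its thickness, fingertips 20 mm or more above the eye's centre to clear collar and catch. Either face may lead
- plate: the jig plate; origin at the middle of its lower edge, 80 mm below the eye, axes as the eye
- hook_board: the fixed hook board on its steel foot; origin on the worktop, 30 mm behind the hinge axis (+x) and 35 mm to its -y
- drill_chuck_mid (a point): bystander: steel drill chuck 54 mm in diameter, 82 mm tall, standing; point near its middle
- v_block_mid (a point): bystander: steel V-block 55 x 50 x 45 mm; point near its middle
- micrometer: bystander: outside micrometer with a green frame, 44 x 128 x 16 mm, lying; origin at the centre of its underside

How it is judged:
On the way, in this order (a step that is already met when the one before it is completed fails the run):
1. the hook is swung out to its stop while the plate still stands in the rack (value of joint hook above 1.59 rad and distance of eye from where it was at the start of the episode below 0.03 m), for 0.2 s.
2. the plate has been pressed home on the peg and the catch has snapped up behind it (value of joint hook above 1.59 rad and value of joint catch below 0.0015 m and y of eye in the frame of hook_tip between 0.045 and 0.085 m and x of eye in the frame of hook_tip between -0.006 and 0.006 m and z of eye in the frame of hook_tip between -0.007 and 0.005 m and value of joint collar above 0.001 m), for 0.2 s.
At the end, for the whole second after the job is handed in: the hook is at its stop (within about 2 degrees); the plate hangs at rest with the peg through its eye, within 8 degrees of upright and of square to the peg, locked: it holds the sprung collar in by at least 1 mm and the catch stands up (to 1.5 mm) behind it (all of step 2 and angle between eye's own z axis and vertical below 0.15 rad and angle between the x axis of eye and the y axis of hook_tip, either way round below 0.15 rad and linear speed of plate below 0.02 m/s); the robot touches nothing.
It fails at once if the fingers or the arm press on the hook or its board with more than 30 N (contact force between any of the fingers, the arm and hook_board above 30 N).
It fails at once if the contact forces between the plate and the hook (with collar, catch and board) add up to more than 30 N (contact force between plate and hook_board above 30 N).
It fails at once if the plate is tipped more than 11 degrees from upright (angle between eye's own z axis and vertical above 0.2 rad).
It fails at once if a bystander (drill chuck, V-block, micrometer) is moved more than 20 mm (distance of any of drill_chuck_mid, v_block_mid, micrometer from where it was at the start of the episode above 0.02 m).
It also fails if it takes over 72 s, if anything falls off the work surface, if the arm or the gripper's body presses on something with over 40 N, if the wrist force passes 120 N, or if a joint passes its speed limit or range.

## Working session

There is one attempt and no reset: what is moved stays moved. The work goes in short steps, each a Python script; the robot and the scene stay as the last script left them, time stands still between calls to the robot, and variables do not carry over. Pictures are saved under pics/ and viewed, at most 12 in all, crops included, and the job is handed in when it is done.

```bash
ls; mkdir -p pics; python3 - <<'E'
from cell import bot
import cv2, numpy as np
ims=[]
for c in ["scene","side"]:
    im=bot.camera(c); cv2.imwrite(f"pics/{c}0.png",im[:,:,::-1])
    k=bot.calibration(c); print(c,k["mtx"].round(1).tolist(),k["extrinsics"].round(4).tolist())
    for t in ["hook_hinge","hook_tip","eye","plate","hook_board","collar","drill_chuck_mid","v_block_mid","micrometer"]:
        print(t,[(np.round(d["bbox"]).tolist(),round(d["confidence"],2)) for d in bot.search_frame(c,t)[:2]])
print(bot.calibration("wrist")["hand_eye"].round(4).tolist(), bot.read_tool_rot(), bot.read_clock())
E
```

```text
pics
scene [[487.0, 0.0, 277.1], [0.0, 487.0, 205.7], [0.0, 0.0, 1.0]] [[0.626, -0.7799, -0.0033, -0.4538], [-0.3012, -0.2378, -0.9234, 0.2425], [0.7194, 0.579, -0.3837, 0.6895], [0.0, 0.0, 0.0, 1.0]]
hook_hinge [([259.0, 163.0, 35.0, 89.0], 0.77)]
hook_tip [([255.0, 167.0, 37.0, 14.0], 0.64)]
eye [([276.0, 223.0, 20.0, 32.0], 0.7), ([332.0, 268.0, 39.0, 28.0], 0.3)]
plate [([278.0, 225.0, 16.0, 29.0], 0.75)]
hook_board [([259.0, 166.0, 42.0, 83.0], 0.63)]
collar [([275.0, 169.0, 12.0, 14.0], 0.67)]
drill_chuck_mid []
v_block_mid [([332.0, 266.0, 36.0, 32.0], 0.81)]
micrometer [([160.0, 239.0, 56.0, 19.0], 0.87)]
side [[436.7, 0.0, 272.7], [0.0, 436.7, 206.1], [0.0, 0.0, 1.0]] [[0.9128, -0.4083, 0.0098, -0.5274], [-0.1548, -0.3682, -0.9168, 0.1591], [0.378, 0.8353, -0.3993, 0.8791], [0.0, 0.0, 0.0, 1.0]]
hook_hinge [([265.0, 176.0, 72.0, 99.0], 0.84), ([276.0, 178.0, 33.0, 26.0], 0.28)]
hook_tip []
eye [([231.0, 224.0, 30.0, 59.0], 0.91), ([280.0, 182.0, 19.0, 16.0], 0.35)]
plate [([232.0, 222.0, 25.0, 61.0], 0.62)]
hook_board [([268.0, 171.0, 70.0, 106.0], 0.64)]
collar [([282.0, 182.0, 16.0, 15.0], 0.51)]
drill_chuck_mid [([341.0, 254.0, 27.0, 38.0], 0.95), ([276.0, 179.0, 33.0, 25.0], 0.28)]
v_block_mid [([307.0, 282.0, 41.0, 38.0], 0.64)]
micrometer [([203.0, 231.0, 28.0, 11.0], 0.54)]
[[-0.0, -0.9641, -0.2654, 0.067], [1.0, -0.0001, 0.0003, -0.0001], [-0.0003, -0.2654, 0.9641, -0.1417], [0.0, 0.0, 0.0, 1.0]] [ 1.47401902e-05  9.90980931e-01  1.34002964e-01 -2.06474499e-06] 1.0
```

View pics/scene0.png

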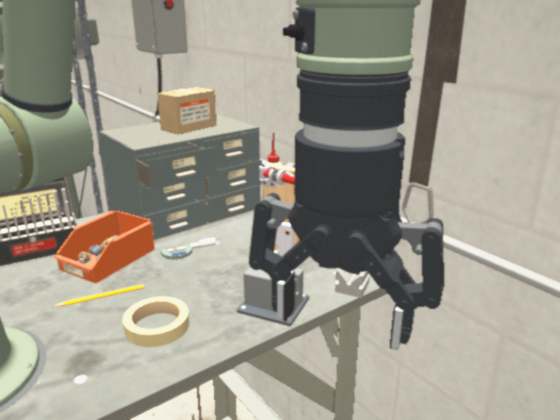

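View pics/side0.png

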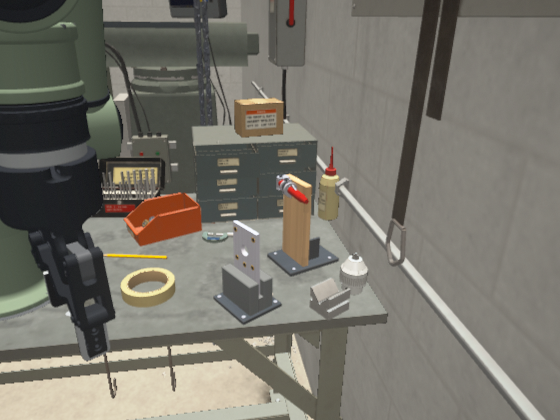

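```bash
cat > h.py <<'E'
from cell import bot
import cv2, numpy as np
from scipy.spatial.transform import Rotation as R
def rot(q): return R.from_quat([q[1],q[2],q[3],q[0]]).as_matrix()
def quat(M): q=R.from_matrix(M).as_quat(); return [q[3],q[0],q[1],q[2]]
def down(a):
    "tool down, closing line (tool y) at world angle a"
    y=np.array([np.cos(a),np.sin(a),0]); z=np.array([0,0,-1.]); return quat(np.c_[np.cross(y,z),y,z])
def cam(c,pose=None):
    k=bot.calibration(c)
    if c!="wrist": E=np.linalg.inv(k["extrinsics"])
    else:
        p,q=pose; T=np.eye(4); T[:3,:3]=rot(q); T[:3,3]=p; E=T@k["hand_eye"]
    return k["mtx"],E   # camera-to-world
def ray(KE,px):
    K,E=KE; d=E[:3,:3]@np.linalg.inv(K)@[px[0],px[1],1]; return E[:3,3],d
def onz(KE,px,z):
    o,d=ray(KE,px); return (o+d*(z-o[2])/d[2]).round(4)
def proj(KE,P):
    K,E=KE; q=np.linalg.inv(E)@np.append(P,1); u=K@q[:3]; return (u[:2]/u[2]).round(1)
def tri(*kp):
    A=np.zeros((3,3));b=np.zeros(3)
    for KE,px in kp:
        o,d=ray(KE,px); d=d/np.linalg.norm(d); M=np.eye(3)-np.outer(d,d); A+=M;b+=M@o
    return np.linalg.solve(A,b).round(4)
def snap(name,c="wrist"):
    pose=(bot.read_position(),bot.read_tool_rot()) if c=="wrist" else None
    im=bot.camera(c); cv2.imwrite(f"pics/{name}.png",im[:,:,::-1])
    return cam(c,pose),im
E
python3 - <<'E'
from h import *
s=cam("side")
print("eye",onz(s,(245,252),.116),"tip",onz(s,(304,198),.185),"collar",onz(s,(290,189),.185))
print("vb",onz(s,(328,302),.022),"chuck",onz(s,(354,273),.041),"mic",onz(s,(216,237),.008))
print("board top near",onz(s,(285,178),.195),onz(s,(311,183),.195))
k=cam("side");print("corner",[onz(k,p,0.) for p in [(268,258),(298,272),(338,256),(214,299),(247,317),(280,298)]])
for z in (.42,.36):
  for xy in ([.45,-.5],[.4,-.55],[.5,-.45]):
    for a in np.arange(0,6.3,.785):
        j=bot.solve_ik([*xy,z],down(a)); print(z,xy,round(a,2),None if j is None else np.round(j,2)) if j is not None else 0
E
```

```text
eye [ 0.41   -0.2512  0.116 ] tip [ 0.5445 -0.2156  0.185 ] collar [ 0.5407 -0.1629  0.185 ]
vb [ 0.5418 -0.3282  0.022 ] chuck [ 0.623  -0.2885  0.041 ] mic [0.4374 0.0243 0.008 ]
board top near [ 0.5472 -0.1256  0.195 ] [ 0.5828 -0.1723  0.195 ]
corner [array([ 0.5191, -0.1049,  0.    ]), array([ 0.5546, -0.1842,  0.    ]), array([ 0.6699, -0.1596,  0.    ]), array([ 0.3611, -0.2067,  0.    ]), array([ 0.3998, -0.2833,  0.    ]), array([ 0.4795, -0.2542,  0.    ])]
0.42 [0.45, -0.5] 0.0 [-0.95  0.57  0.67  1.67  0.    0.62]
0.42 [0.45, -0.5] 0.78 [-0.95  0.57  0.67  1.67  0.   -0.16]
0.42 [0.45, -0.5] 1.57 [-0.95  0.57  0.67  1.67  0.   -0.95]
0.42 [0.45, -0.5] 2.36 [-0.95  0.57  0.67  1.67  0.   -1.73]
0.42 [0.45, -0.5] 3.14 [-0.95  0.57  0.67  1.67  0.   -2.52]
0.42 [0.45, -0.5] 3.92 [-0.95  0.57  0.67  1.67  0.    2.98]
0.42 [0.45, -0.5] 4.71 [-0.95  0.57  0.67  1.67  0.    2.2 ]
0.42 [0.45, -0.5] 5.5 [-0.95  0.57  0.67  1.67  0.    1.41]
0.42 [0.45, -0.5] 6.28 [-0.95  0.57  0.67  1.67  0.    0.63]
0.42 [0.4, -0.55] 0.0 [-1.05  0.59  0.7   1.68  0.    0.52]
0.42 [0.4, -0.55] 0.7
[... 1953 characters left out ...]
5  0.56  0.5   1.51  0.    2.09]
0.36 [0.4, -0.55] 5.5 [-1.05  0.56  0.5   1.51  0.    1.31]
0.36 [0.4, -0.55] 6.28 [-1.05  0.56  0.5   1.51  0.    0.52]
0.36 [0.5, -0.45] 0.0 [-0.84  0.54  0.47  1.49  0.    0.73]
0.36 [0.5, -0.45] 0.78 [-0.84  0.54  0.47  1.49  0.   -0.06]
0.36 [0.5, -0.45] 1.57 [-0.84  0.54  0.47  1.49  0.   -0.84]
0.36 [0.5, -0.45] 2.36 [-0.84  0.54  0.47  1.49  0.   -1.63]
0.36 [0.5, -0.45] 3.14 [-0.84  0.54  0.47  1.49  0.   -2.41]
0.36 [0.5, -0.45] 3.92 [-0.84  0.54  0.47  1.49  0.    3.09]
0.36 [0.5, -0.45] 4.71 [-0.84  0.54  0.47  1.49  0.    2.3 ]
0.36 [0.5, -0.45] 5.5 [-0.84  0.54  0.47  1.49  0.    1.52]
0.36 [0.5, -0.45] 6.28 [-0.84  0.54  0.47  1.49  0.    0.73]
```

```bash
python3 - <<'E'
from h import *
for i,(xy,z,a) in enumerate([((.47,-.22),.40,.0+1.57),((.54,-.16),.36,.785)]):
    bot.move_pose([*xy,z],down(a))
    KE,im=snap(f"w{i}"); print(repr(KE), bot.read_clock())
    for t in ["hook_hinge","hook_tip","collar","eye","plate","hook_board"]:
        print(t,[(np.round(d["bbox"]).tolist(),round(d["confidence"],2)) for d in bot.search_frame("wrist",t)[:2]])
E
```

```text
(array([[294.96255422,   0.        , 282.57178722],
       [  0.        , 294.96255422, 206.63926878],
       [  0.        ,   0.        ,   1.        ]]), array([[ 2.09103347e-03,  9.64765086e-01,  2.63104461e-01,
         4.03080301e-01],
       [ 9.99997691e-01, -1.88723173e-03, -1.02732336e-03,
        -2.20193324e-01],
       [-4.94586625e-04,  2.63106001e-01, -9.64766805e-01,
         5.41406969e-01],
       [ 0.00000000e+00,  0.00000000e+00,  0.00000000e+00,
         1.00000000e+00]])) 2.8083
hook_hinge [([276.0, 194.0, 98.0, 74.0], 0.92), ([277.0, 226.0, 92.0, 23.0], 0.22)]
hook_tip [([279.0, 225.0, 88.0, 22.0], 0.91)]
collar []
eye [([238.0, 128.0, 52.0, 20.0], 0.57), ([208.0, 189.0, 42.0, 43.0], 0.22)]
plate [([241.0, 126.0, 53.0, 21.0], 0.7), ([233.0, 234.0, 34.0, 33.0], 0.28)]
hook_board [([276.0, 192.0, 102.0, 75.0], 0.57)]
(array([[294.96255422,   0.        , 282.57178722],
       [  0.        , 294.96255422, 206.63926878],
       [  0.        ,   0.        ,   1.        ]]), array([[ 0.70683849,  0.68243194,  0.18618809,  0.49271979],
       [ 0.70737396, -0.68146809, -0.18767875, -0.11276204],
       [-0.00119673,  0.26436317, -0.96442246,  0.50183982],
       [ 0.        ,  0.        ,  0.        ,  1.        ]])) 4.0583
hook_hinge [([238.0, 134.0, 123.0, 99.0], 0.8)]
hook_tip []
collar [([273.0, 179.0, 16.0, 22.0], 0.75), ([145.0, 130.0, 53.0, 56.0], 0.4)]
eye [([143.0, 128.0, 52.0, 56.0], 0.75)]
plate [([143.0, 128.0, 54.0, 59.0], 0.71)]
hook_board [([238.0, 131.0, 118.0, 103.0], 0.92)]
```

View pics/w0.png

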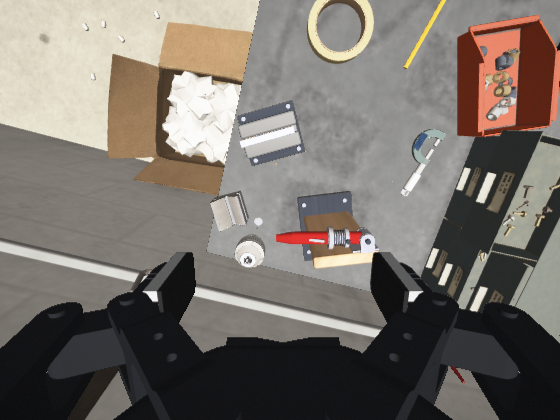

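View pics/w1.png

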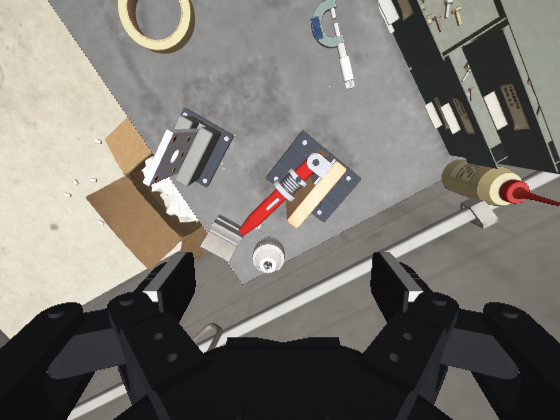

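```bash
python3 - <<'E'
import cv2,numpy as np
a=cv2.imread("pics/w0.png")[85:285,205:405]; b=cv2.imread("pics/w1.png")[95:295,135:375]
f=lambda i:cv2.resize(i,None,fx=2.9,fy=2.9,interpolation=cv2.INTER_CUBIC)
a=cv2.resize(a,(400,400),interpolation=2); b=cv2.resize(b[:120,:],(800,400),interpolation=2) if 0 else b
c=cv2.resize(cv2.imread("pics/w1.png")[100:250,140:290],(400,400),interpolation=2)
o=np.hstack([a,c]); cv2.imwrite("pics/crop1.png",o)
E
```

```text
(no output)
```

View pics/crop1.png

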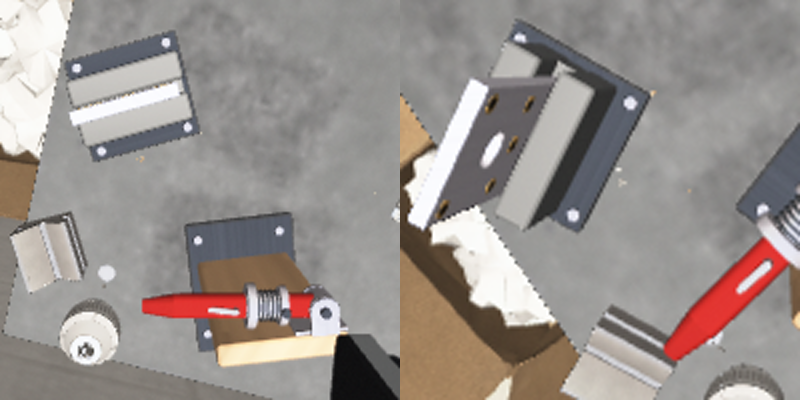

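```bash
python3 - <<'E'
from h import *
hE=bot.calibration("wrist")["hand_eye"]; K=bot.calibration("wrist")["mtx"]
E0=np.array([[ 2.09103347e-03,  9.64765086e-01,  2.63104461e-01,4.03080301e-01],[ 9.99997691e-01, -1.88723173e-03, -1.02732336e-03,-2.20193324e-01],[-4.94586625e-04,  2.63106001e-01, -9.64766805e-01,5.41406969e-01],[0,0,0,1]])
k1=cam("wrist",(bot.read_position(),bot.read_tool_rot())); k0=(K,E0); s=cam("side")
print("tip",tri((k0,(276.5,238)),(k1,(240.5,233.1))),onz(k0,(276.5,238),.185),onz(k1,(240.5,233.1),.185))
print("hinge",tri((k0,(367.5,241)),(k1,(317,160))),onz(k0,(367.5,241),.197),onz(k1,(317,160),.197))
print("board front",onz(k0,(313.5,258.5),.195),onz(k0,(379.5,250.5),.195))
print("plate top",[onz(k0,p,.161) for p in [(240.5,144),(296,128.5)]],[onz(k1,p,.161) for p in [(145.6,184),(169.6,130.4)]])
print("plate tri",tri((k0,(240.5,144)),(k1,(145.6,184))),tri((k0,(296,128.5)),(k1,(169.6,130.4))))
print("eye",onz(k1,(174.5,156.6),.116))
E
```

```text
tip [ 0.5409 -0.2287  0.1895] [ 0.5422 -0.2285  0.185 ] [ 0.5421 -0.2307  0.185 ]
hinge [ 0.543  -0.1126  0.1922] [ 0.5417 -0.1145  0.197 ] [ 0.5415 -0.1121  0.197 ]
board front [ 0.5664 -0.1812  0.195 ] [ 0.5555 -0.0977  0.195 ]
plate top [array([ 0.4247, -0.2736,  0.161 ]), array([ 0.4059, -0.2036,  0.161 ])] [array([ 0.4253, -0.2734,  0.161 ]), array([ 0.4066, -0.206 ,  0.161 ])]
plate tri [ 0.4249 -0.2739  0.1597] [ 0.4066 -0.2044  0.1644]
eye [ 0.4206 -0.2394  0.116 ]
```

```bash
cat >> h.py <<'E'
H=np.array([.5416,-.1133]); 
def hookpt(th,r,d,z):
    return [H[0]+r*np.cos(th)-d*np.sin(th), H[1]+r*np.sin(th)+d*np.cos(th), z]
def tang(th,f): return float(f[0]*-np.sin(th)+f[1]*np.cos(th))  # force on tool, + = opposing the swing
E
python3 - <<'E'
from h import *
bot.set_gripper(0.0)
th=-np.pi/2; q=down(th+1.5*np.pi)
bot.move_pose(hookpt(th,.091,.030,.26),q)
bot.move_linear(hookpt(th,.091,.030,.166),.12,until_force=6)
print(bot.read_position(),hookpt(th,.091,.030,.166),bot.read_ft_force().round(2))
hit=bot.move_linear(hookpt(th,.091,.010,.166),.03,until_force=3)
p=bot.read_position(); print(hit,p.round(4),bot.read_ft_force().round(2),bot.read_clock())
E
```

```text
[ 0.57215271 -0.20454452  0.16679263] [np.float64(0.5716), np.float64(-0.20429999999999998), 0.166] [-0.52  0.04 -0.19]
True [ 0.5618 -0.2045  0.1663] [ 0.27 -0.08 -0.6 ] 8.55
```

```bash
python3 - <<'E'
from h import *
d=.0202; th0=-np.pi/2
f0=bot.read_ft_force()
for k in range(1,6):   # to -90-70 deg
    th=th0-np.radians(14*k)
    hit=bot.move_linear(hookpt(th,.091,d,.166),.07,rotation=down(th+1.5*np.pi),until_force=14)
    print(k,hit,round(tang(th,bot.read_ft_force()),2),bot.read_clock())
    if hit: break
else:
    for k in range(1,25):
        th-=.018
        hit=bot.move_linear(hookpt(th,.091,d,.166),.03,rotation=down(th+1.5*np.pi),until_force=9)
        t=tang(th,bot.read_ft_force()); print(round(np.degrees(th),1),hit,round(t,2),bot.read_ft_force().round(1),round(bot.read_clock(),2))
        if hit or t>9: break
p=bot.read_position(); v=p[:2]-H; print(p.round(4)); KE,_=snap("w2","side")
E
```

```text
1 False 0.61 9.025
2 False 0.5 9.5
3 False 0.28 9.975
4 False 0.52 10.45
5 False 0.75 10.925
-161.0 False 3.22 [ 1.8 -2.8 -0.6] 11.18
-162.1 False 3.62 [ 1.9 -3.2 -0.5] 11.43
-163.1 False 4.01 [ 1.  -3.9 -0.9] 11.68
-164.1 False 3.38 [ 2.5 -2.8  0.7] 11.93
-165.2 False 3.44 [ 2.5 -2.9  0.3] 12.18
-166.2 False 3.12 [ 2.8 -2.5 -0.4] 12.43
-167.2 False 3.95 [ 2.3 -3.5 -0.4] 12.68
-168.3 False 4.04 [ 2.7 -3.6 -0.7] 12.93
-169.3 False 3.3 [ 3.6 -2.7 -1.1] 13.18
-170.3 False 3.65 [ 3.2 -3.2 -1.3] 13.43
-171.3 False 3.54 [ 3.2 -3.1 -0.1] 13.68
-172.4 False 3.05 [ 3.  -2.7  0.1] 13.93
-173.4 False 2.85 [ 2.8 -2.6 -0.9] 14.18
-174.4 False 2.92 [ 1.5 -2.8  1. ] 14.43
-175.5 False 6.1 [ 2.8 -5.9 -0.6] 14.68
-176.5 False 10.96 [  3.  -10.8  -3.2] 14.93
[ 0.4523 -0.1413  0.1662]
```

```bash
python3 - <<'E'
from h import *
th=np.radians(-176.5)
bot.move_linear(hookpt(th,.091,.040,.166),.08)
bot.move_linear(hookpt(th,.091,.040,.25),.2)
bot.move_pose([.44,-.20,.31],down(.26))
bot.set_gripper(.5)
KE,im=snap("w3"); print(bot.read_clock()); np.savez("w3.npz",K=KE[0],E=KE[1])
for t in ["hook_tip","eye","plate","collar"]:
    print(t,[(np.round(d["bbox"]).tolist(),round(d["confidence"],2)) for d in bot.search_frame("wrist",t)[:2]])
E
```

```text
17.65
hook_tip [([293.0, 105.0, 128.0, 42.0], 0.87)]
eye [([246.0, 174.0, 13.0, 82.0], 0.65)]
plate [([243.0, 174.0, 21.0, 85.0], 0.55)]
collar [([359.0, 109.0, 17.0, 37.0], 0.81)]
```

View pics/w3.png

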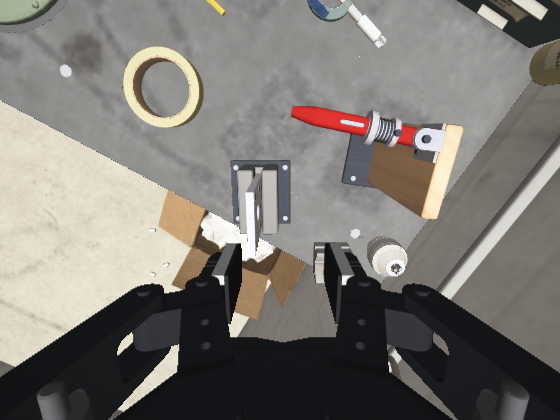

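```bash
python3 - <<'E'
from h import *
z=np.load("w3.npz"); KE=(z["K"],z["E"]); im=cv2.imread("pics/w3.png").astype(int)
b,g,r=im[...,0],im[...,1],im[...,2]
m=(r>100)&(g<70)&(b<70); m[:90]=0;m[160:]=0; m[:,:285]=0; m[:,425:]=0
ys,xs=np.nonzero(m); print("red cols",xs.min(),xs.max())
for c in range(292,370,8):
    q=ys[xs==c]; 
    if len(q): print(c,q.min(),q.max(),onz(KE,(c,(q.min()+q.max())/2),.185)[:2])
w=(im.min(2)>215); w[:165]=0; w[265:]=0; w[:,:238]=0; w[:,268:]=0
for row in range(172,262,8):
    q=np.nonzero(w[row])[0]; print(row,(q.min(),q.max(),onz(KE,((q.min()+q.max())/2,row),.161)[:2]) if len(q) else None)
c=cv2.resize(im[150:270,200:320].astype(np.uint8),(600,600),interpolation=2); cv2.imwrite("pics/crop3.png",c)
E
```

```text
red cols 291 416
292 110 116 [ 0.4278 -0.123 ]
300 106 119 [ 0.4344 -0.1208]
308 106 123 [ 0.4415 -0.1207]
316 107 125 [ 0.4485 -0.1201]
324 108 127 [ 0.4556 -0.1195]
332 110 129 [ 0.4628 -0.1193]
340 112 130 [ 0.4699 -0.1187]
348 114 132 [ 0.4771 -0.1185]
356 115 134 [ 0.4842 -0.1179]
364 117 135 [ 0.4914 -0.1173]
172 None
180 None
188 None
196 (np.int64(246), np.int64(252), array([ 0.4075, -0.2104]))
204 (np.int64(246), np.int64(253), array([ 0.4099, -0.2184]))
212 (np.int64(246), np.int64(258), array([ 0.4143, -0.226 ]))
220 (np.int64(247), np.int64(253), array([ 0.4143, -0.235 ]))
228 (np.int64(238), np.int64(253), array([ 0.4118, -0.2447]))
236 (np.int64(238), np.int64(254), array([ 0.4143, -0.2532]))
244 (np.int64(241), np.int64(267), array([ 0.4245, -0.2599]))
252 (np.int64(242), np.int64(267), array([ 0.4271, -0.2686]))
260 (np.int64(257), np.int64(260), array([ 0.4335, -0.2766]))
```

View pics/crop3.png

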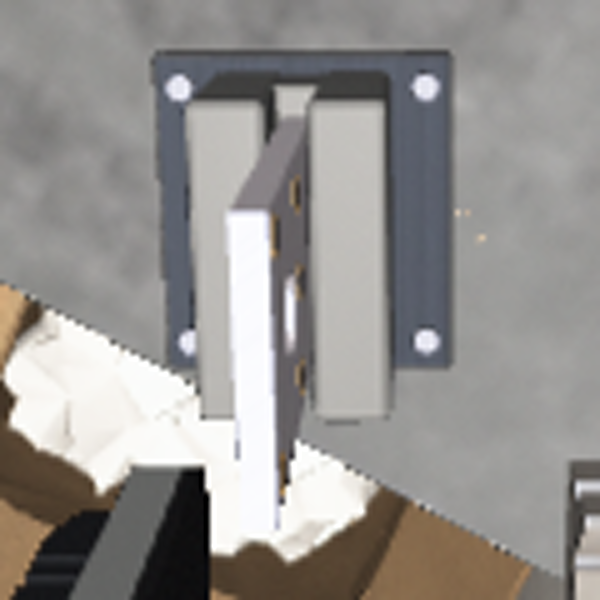

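```bash
python3 - <<'E'
from h import *
z=np.load("w3.npz"); KE=(z["K"],z["E"])
A=onz(KE,(249.8,192),.161)[:2];B=onz(KE,(252,255),.161)[:2]; d=A-B
print(A,B,np.linalg.norm(d),np.degrees(np.arctan2(d[1],d[0])))
c=.5*(np.array([.4158,-.2394])+(A+B)/2); a=np.radians(15.0); print(c)
q=down(a)
bot.move_pose([*c,.19],q)
hit=bot.move_linear([*c,.139],.08,until_force=5); print(hit,bot.read_position().round(4))
f=bot.read_ft_force()
bot.set_gripper(0,60); print(bot.read_gripper_width(),bot.read_finger_force(),bot.read_ft_force().round(2),bot.read_position().round(4),bot.read_moment().round(3))
snap("w4"); snap("s4","side"); print(bot.read_clock())
E
```

```text
[ 0.4073 -0.2061] [ 0.4254 -0.2727] 0.06901572284631959 105.20415030163464
[ 0.416075 -0.2394  ]
False [ 0.4165 -0.2396  0.1395]
0.0781892383962328 60.314422845840454 [0.19 0.47 4.54] [ 0.4165 -0.2398  0.1396] [-0.004  0.124  0.04 ]
19.725
```

```bash
cat >> h.py <<'E'
AH=np.radians(3.7); U=np.array([np.cos(AH),np.sin(AH)]); N=np.array([-U[1],U[0]])
def on(s,l=0,dz=0): "eye at s past tip toward hinge, l left, dz up"
def on(s,l=0,dz=0):
    p=H-U*(.115-s)+N*l; return [p[0],p[1],.2086+dz]
def fl(f): return np.round([f[:2]@U,f[:2]@N,f[2]],2)
E
sed -i '/"eye at s past/d' h.py
python3 - <<'E'
from h import *
p=bot.read_position()
bot.move_linear([p[0],p[1],.2086],.08); print(bot.read_ft_force().round(2))
bot.move_linear([.385,p[1],.2086],.12)
q=on(-.03); bot.move_linear(q,.12,rotation=down(AH)); bot.wait(.2)
print(q,bot.read_position().round(4)); f0=bot.read_ft_force(); print(f0.round(2),bot.read_moment().round(3))
KE,_=snap("w5"); np.savez("w5.npz",K=KE[0],E=KE[1]); snap("s5","side"); print(bot.read_clock())
a=cv2.imread("pics/w5.png")[:,80:480]; b=cv2.imread("pics/s5.png")[130:270,180:320]
cv2.imwrite("pics/c5.png",np.hstack([cv2.resize(a,(400,420)),cv2.resize(b,(400,420),interpolation=2)]))
E
```

```text
[-0.08 -0.55 -1.41]
[np.float64(0.39690223535053404), np.float64(-0.12265718469667891), 0.2086] [ 0.3969 -0.1231  0.2086]
[ 0.39 -0.13 -1.78] [ 0.032  0.005 -0.015]
22.5917
```

View pics/c5.png

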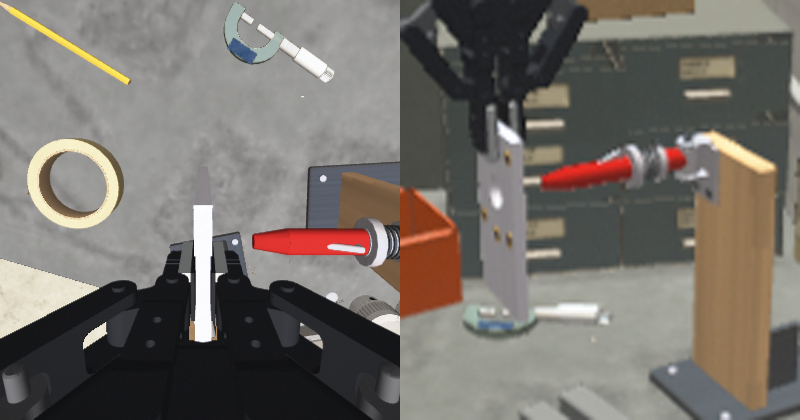

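```bash
python3 - <<'E'
from h import *
s=cam("side"); p=bot.read_position()
eye=np.array([p[0],p[1],p[2]-.0236]); face=eye-[U[0]*.004,U[1]*.004,0]
print("eye face pred",proj(s,face),"tip pred",proj(s,[*(H-U*.115),.185]),"r60 pred",proj(s,[*(H-U*.08),.185]))
print("sens N, z per mm",proj(s,face+[*N*.001,0])-proj(s,face),proj(s,face+[0,0,.001])-proj(s,face))
im=cv2.imread("pics/s5.png").astype(int); b,g,r=im[...,0],im[...,1],im[...,2]
m=(r>110)&(g<70)&(b<80); m[:170]=0; m[205:]=0; m[:,:220]=0; m[:,290:]=0; ys,xs=np.nonzero(m)
for c in range(xs.min(),xs.max(),4): q=ys[xs==c]; print(c,q.min(),q.max(),end='; ')
print()
print(im[189:203,206:222].sum(2)//3)
E
```

```text
eye face pred [212.9 192.8] tip pred [229.  189.9] r60 pred [245.1 187.1]
sens N, z per mm [-0.2 -0.2] [ 0.  -0.5]
229 191 192; 233 187 192; 237 185 192; 241 185 191; 245 184 191; 249 185 190; 253 184 189; 257 183 189; Traceback (most recent call last):
  File "<stdin>", line 8, in <module>
    return umr_minimum(a, axis, None, out, keepdims, initial, where)
ValueError: zero-size array to reduction operation minimum which has no identity
```

```bash
python3 - <<'E'
from h import *
im=cv2.imread("pics/s5.png").astype(int).sum(2)//3
print(im[186:206,206:222])
print("top col", im[168:182,214], "bottom", im[232:246,216])
s=cam("side"); p=bot.read_position()
c=np.array([p[0],p[1],p[2]-.0236])-[U[0]*.004,U[1]*.004,0]
for dy,dz in [(.035,.045),(-.035,.045),(-.035,-.08),(.035,-.08)]: print(dy,dz,proj(s,c+[*N*dy,dz]))
b=cv2.imread("pics/s5.png")[160:250,190:250]; cv2.imwrite("pics/c6.png",cv2.resize(b,(400,600),interpolation=cv2.INTER_CUBIC))
E
```

```text
[[ 70 124 135 135 136 135 136 136 134 135 135 135 137 141 143 144]
 [ 70 126 135 135 136 134 133 135 133 135 135 135 136 141 144 143]
 [ 70 126 134 135 136 134 127 132 135 134 134 135 136 141 144 143]
 [ 71 126 135 135 136 134 125 129 133 134 134 134 135 140 143 143]
 [ 72 116 132 134 136 136 131 132 134 133 134 135 136 141 143 142]
 [ 71  98 128 134 136 138 138 139 137 135 134 136 136 141 143 143]
 [ 71 112 131 134 136 145 156 157 151 138 134 135 135 140 142 143]
 [ 71 129 137 135 135 155 183 188 183 148 135 136 135 139 144 144]
 [ 71 130 138 134 135 164 209 219 221 163 135 135 135 140 142 143]
 [ 71 133 138 134 135 157 223 237 240 185 139 136 135 140 142 143]
 [ 71 130 138 135 135 136 220 246 250 209 145 135 135 139 142 143]
 [ 72 110 132 135 135 136 200 247 251 207 142 134 135 139 143 143]
 [ 73  73 121 131 134 136 170 234 244 180 134 134 135 138 142 143]
 [ 73  76 107 126 134 135 136 172 183 147 134 135 135 137 141 142]
 [ 80  83  94 110 131 136 134 136 135 134 134 134 135 137 142 142]
 [ 85  77  98  72 121 135 136 135 133 134 133 135 135 137 142 143]
 [ 73  72 115  83 113 133 135 136 134 133 133 134 135 138 143 143]
 [ 74  73 124 110 121 135 135 135 135 133 133 134 135 137 142 143]
 [ 73  74 124 130 132 136 135 136 135 133 134 134 135 135 141 143]
 [ 74  73 124 135 135 136 132 142 138 133 134 134 136 135 141 143]]
top col [ 40  67 152 211 192 169 174 118 105 105 106 107 103  92] bottom [154 196 198 136 140 127 107 109  97  89 105 138 154 158]
0.035 0.045 [205.6 165.7]
-0.035 0.045 [218.6 176.4]
-0.035 -0.08 [221.1 236.7]
0.035 -0.08 [208.7 222.9]
```

View pics/c6.png

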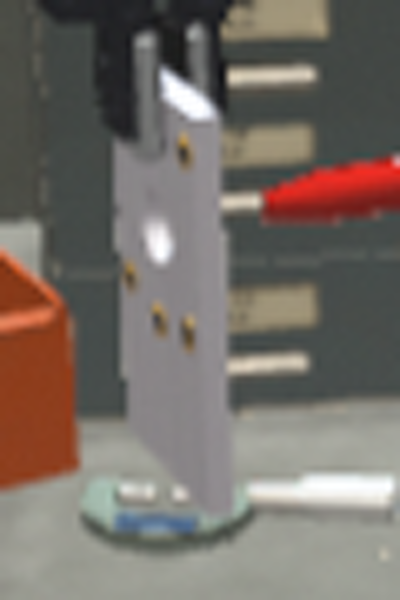

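```bash
cat >> h.py <<'E'
def sl():
    p=bot.read_position(); v=p[:2]-H; return np.array([v@U+.115,v@N,p[2]-.2086])
def feel(axis,dist,F,sp=.012):
    s,l,dz=sl(); t=[s,l,dz]; t[axis]+=dist
    hit=bot.move_linear(on(*t),sp,until_force=F); r=sl(); print("feel",axis,dist,hit,r.round(4),fl(bot.read_ft_force()),round(bot.read_clock(),1)); return hit,r
E
python3 - <<'E'
from h import *
bot.move_linear(on(-.012,0,.001),.08)
hit=bot.move_linear(on(.010,0,.001),.03,until_force=3); print(hit,sl().round(4),fl(bot.read_ft_force()))
if not hit:
    c=sl()
    h,a=feel(2,.006,2.5); bot.move_linear(on(c[0],c[1],.001),.03)
    h2,b=feel(2,-.008,2.5)
    dz=(a[2]+b[2])/2; bot.move_linear(on(c[0],c[1],dz),.03)
    h,a=feel(1,.007,2.5); bot.move_linear(on(c[0],c[1],dz),.03)
    h,b=feel(1,-.007,2.5); bot.move_linear(on(c[0],(a[1]+b[1])/2,dz),.03)
    print("centre",dz,(a[1]+b[1])/2)
E
```

```text
False [0.0098 0.0001 0.0009] [-0.85  0.33 -1.66]
feel 2 0.006 True [0.009  0.0004 0.0033] [-0.49  0.74 -0.94] 24.2
feel 2 -0.008 True [ 0.0098  0.0001 -0.0038] [0.33 0.19 4.04] 24.9
feel 1 0.007 True [ 0.009   0.0035 -0.001 ] [-0.42 -1.91 -0.7 ] 25.6
feel 1 -0.007 True [ 0.0091 -0.0039 -0.0012] [ 0.02  0.66 -1.74] 26.4
centre -0.00028011922944996825 -0.00018428582327762334
```

```bash
python3 - <<'E'
from h import *
f0=bot.read_ft_force(); print(fl(f0))
s=.01
while s<.076:
    s+=.002
    hit=bot.move_linear(on(s,-.0002,-.0003),.03,until_force=6)
    f=fl(bot.read_ft_force()-f0); print(sl().round(4),hit,f,round(bot.read_clock(),1))
    if f[0]<-9 or abs(f[1])>6 or abs(f[2])>9: break
E
```

```text
[-0.22 -0.46 -1.8 ]
[ 0.0121 -0.0002 -0.0004] False [-0.34  0.23  0.86] 26.9
[ 0.0141 -0.0002 -0.0003] False [ 0.6   0.5  -0.58] 27.1
[ 0.0161 -0.0002 -0.0003] False [-0.22  0.64  0.19] 27.4
[ 0.0181 -0.0002 -0.0003] False [ 0.56 -0.38 -0.31] 27.6
[ 0.0201 -0.0002 -0.0003] False [ 0.91 -0.13  0.83] 27.9
[ 0.0221 -0.0002 -0.0003] False [0.55 0.86 0.51] 28.1
[ 0.0241 -0.0002 -0.0003] False [ 0.38 -0.06 -0.08] 28.4
[ 0.0261 -0.0002 -0.0003] False [0.23 0.65 0.06] 28.6
[ 0.0281 -0.0002 -0.0003] False [0.22 0.1  0.12] 28.9
[ 0.0302 -0.0002 -0.0003] False [-0.22  0.92 -0.71] 29.1
[ 0.0321 -0.0002 -0.0003] False [-0.39  0.27  0.53] 29.4
[ 0.0341 -0.0002 -0.0003] False [ 0.67  0.35 -0.73] 29.6
[ 0.0361 -0.0002 -0.0003] False [0.43 0.07 0.44] 29.9
[ 0.0381 -0.0002 -0.0003] False [0.88 0.32 0.5 ] 30.1
[ 0.0401 -0.0002 -0.0003] False [ 0.24  0.66 -0.69] 30.4
[ 0.0421 -0.0002 -0.0003] False [ 0.4  -0.16  0.75] 30.6
[ 0.0442 -0.0002 -0.0002] False [-0.85  0.4   0.03] 30.9
[ 0.0463 -0.0002 -0.0002] False [0.41 0.56 1.59] 31.1
[ 0.0483 -0.0002 -0.0002] False [0.21 0.85 2.4 ] 31.4
[ 0.0503 -0.0002 -0.0002] False [0.42 1.04 1.54] 31.6
[ 0.0523 -0.0002 -0.0003] False [-1.07  0.28  2.63] 31.9
[ 0.0542 -0.0002 -0.0003] False [-0.11  0.39  2.8 ] 32.1
[ 0.0566 -0.0003 -0.0001] False [1.46 0.48 2.37] 32.4
[ 0.0586 -0.0003 -0.0002] False [0.94 0.13 2.31] 32.6
[ 0.0604 -0.0002 -0.0002] False [0.46 1.08 3.06] 32.9
[ 0.0623 -0.0002 -0.0003] False [0.36 0.18 1.  ] 33.1
[ 0.0633 -0.0002 -0.0004] False [-4.05  0.41  4.28] 33.4
[ 0.0653 -0.0002 -0.0006] False [-4.83  0.67  3.82] 33.6
[ 0.0663 -0.0001 -0.0007] False [-6.98  0.85  4.96] 33.9
[ 0.0677 -0.0001 -0.0009] False [-9.09 -0.52  5.26] 34.1
```

```bash
python3 - <<'E'
from h import *
f0=np.array([0,0,0]);
hit=bot.move_linear(on(.0692,0,-.0003),.02,until_force=4); print(hit,sl().round(4),fl(bot.read_ft_force())); bot.wait(.3)
print(fl(bot.read_ft_force()),bot.read_moment().round(3))
for s in (.067,.0655,.064,.0625,.061):
    hit=bot.move_linear(on(s,0,-.0003),.02,until_force=5); print(s,hit,sl().round(4),fl(bot.read_ft_force()))
    if fl(bot.read_ft_force())[0]>4: break
snap("s6","side"); print(bot.read_clock())
b=cv2.imread("pics/s6.png")[130:250,200:320]; cv2.imwrite("pics/c7.png",cv2.resize(b,(600,600),interpolation=cv2.INTER_CUBIC))
E
```

```text
False [ 0.0671 -0.0001 -0.0008] [-7.96 -1.29  3.16]
[-8.19 -0.83  2.34] [-0.383  1.803  0.015]
0.067 False [ 0.0656 -0.0001 -0.0008] [-5.71 -0.41  1.59]
0.0655 False [ 0.0653 -0.0001 -0.0006] [-2.72 -1.07 -1.03]
0.064 False [ 0.0649 -0.0001 -0.0004] [ 1.34 -1.21 -5.03]
0.0625 False [ 0.0646 -0.0001 -0.0002] [ 6.32 -0.56 -8.13]
35.7417
```

View pics/c7.png

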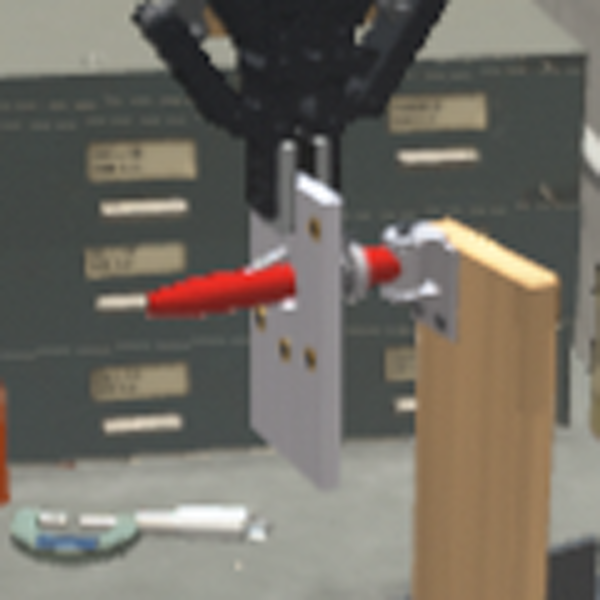

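```bash
python3 - <<'E'
from h import *
bot.move_linear(on(.0645,0,-.0005),.02); print(sl().round(4),fl(bot.read_ft_force()))
feel(2,-.003,2.5)
bot.set_gripper(.25); print(fl(bot.read_ft_force()),bot.read_gripper_width())
s=sl(); bot.move_linear(on(*(s+[0,0,.08])),.08)
bot.move_pose([.38,-.13,.33],down(AH))
bot.wait(.3)
KE,_=snap("w8"); snap("s8","side"); print(bot.read_clock())
im=cv2.imread("pics/w8.png").astype(int); b,g,r=im[...,0],im[...,1],im[...,2]
m=(r>100)&(g<70)&(b<70); n,lab,st,_=cv2.connectedComponentsWithStats(m.astype(np.uint8)); 
for i in range(1,n):
    if st[i,4]>60:
        ys,xs=np.nonzero(lab==i); print(st[i])
        for c in np.linspace(xs.min()+8,xs.max()-2,5).astype(int): q=ys[xs==c]; print(c,onz(KE,(c,(q.min()+q.max())/2),.185)[:2])
b=cv2.imread("pics/s8.png")[130:250,200:320]
cv2.imwrite("pics/c8.png",np.hstack([cv2.resize(cv2.imread("pics/w8.png")[:,160:560],(400,420)),cv2.resize(b,(400,420),interpolation=2)]))
E
```

```text
[ 0.0649 -0.     -0.0003] [ 1.57 -0.67 -2.97]
feel 2 -0.003 True [ 0.0649 -0.0001 -0.0013] [ 0.9  -0.01  2.67] 36.2
[0.75 0.74 0.77] 0.25246664037385147
38.5917
[240   4  64   7  64]
248 [0.3402 0.0305]
261 [0.3512 0.032 ]
274 [0.3621 0.0342]
287 [0.3731 0.0356]
301 [0.3848 0.0371]
[331 183  64  16 849]
339 [ 0.4356 -0.1211]
352 [ 0.4484 -0.1203]
365 [ 0.4613 -0.1195]
378 [ 0.4741 -0.1186]
392 [ 0.488  -0.1182]
[429 183  14  16 180]
437 [ 0.5323 -0.1148]
437 [ 0.5323 -0.1148]
438 [ 0.5333 -0.1147]
439 [ 0.5343 -0.1146]
440 [ 0.5353 -0.1146]
```

View pics/c8.png

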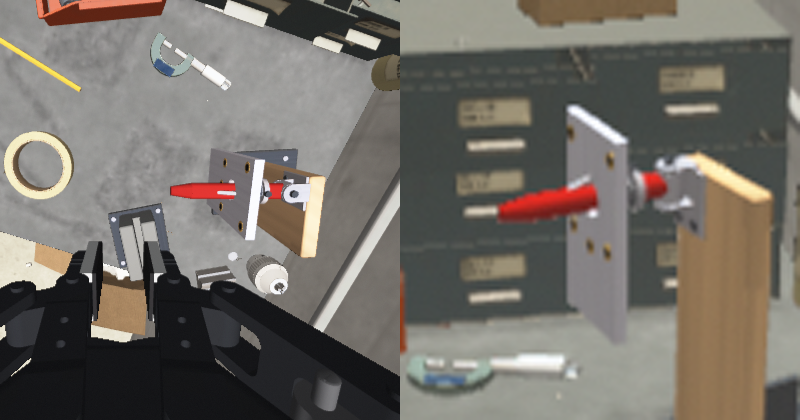

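```bash
python3 -c "
from cell import bot
print(bot.close_job())"
```

```text
the job is handed in; nothing more can be done
None
```

The job is handed in at about 39 s of the 72 s allowed. The hook was swung out until it met its stop, and it was still in that position in the last picture. The plate hangs on it with the catch up behind it: pulling back with about 6 N moved it only about 0.3 mm. The robot is clear of everything; no verdict came back from the judging.

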